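# Cure a batch of varnished toy hubs in the push-through lamp tunnel

### The arm

A 6-joint arm with a two-finger parallel gripper is mounted at the origin on the work surface. World frame = base frame: x ahead of the robot, y to its left, z up, the work surface at z = 0. Lengths are in mm, angles in rad, forces in N, time in s.
With the tool pointing down it reaches from about 300 to 775 mm from the base axis. Payload 14.6 kg.
Tool frame: the origin (TCP) lies between the finger pads, 19 mm behind the fingertips; this is the grasp point; z points along the fingers, y is the line along which they close (so a half turn about z gives the same grasp; the last joint's range is limited). The gripper opens to 94 mm and grips with 3 to 60 N. Pads are 16 mm wide; open, the fingers measure 119 mm over their backs; the gripper's body (75 mm by 177 mm) begins 78 mm behind the grasp point.
Start: joints at [-1.224, 0.3, 1.521, -0, 1.321, -0.067], TCP at [221.142, -503.573, 224.246] pointing down, gripper open.
Joint ranges: [-3.03, 3.03], [-0.79, 2.21], [0.23, 2.52], [-1.04, 4.18], [0, 3.07], [-2.55, 2.55]. Speed limits (rad/s): [2.22, 2.22, 2.57, 3.14, 3.14, 3.14].

### API

Orientations are given as [roll, pitch, yaw] about the fixed x, y, z axes, in that order (R = Rz(yaw) Ry(pitch) Rx(roll)).
In Python, from cell import manip gives the robot as it stands.
- The arm moves only by the shell command python3 nudge.py [OPENING] [FORCE], which reads ROWS from standard input. ROWS is one flat JSON list of numbers that holds 1 to 5 rows one after another, with no inner brackets; each row has 6 numbers: dx, dy, dz in mm, then a rotation vector rx, ry, rz in rad; each row is the pose to reach, as a shift and turn from the pose commanded when the command began, along the tool's axes at that moment; what a row does not reach only later rows make up. A row lasts 1/10 s, in which the tool goes at most 50 mm and 0.15 rad, less where a joint would pass 70% of its speed; a pose out of reach is approached as far as the arm can. OPENING is the finger opening in mm, set as the command begins (- or left out keeps the last). The fingers move at their own pace and stop on an object; FORCE is the grip in N (left out, the last holds). Time passes only in rows, so rows that do not move let the fingers close. It prints the time, the measured TCP pose, the force, the opening and the grip force at its end. Input that does not fit is refused with a message, and nothing moves.
- manip.read_state(): the state, without advancing time (a new reading comes with each control period).
- manip.camera(name): name is "scene" or "top" or "wrist"; returns (picture, depth): 480x640x3 uint8, red, green, blue; 480x640 float32, mm along the optical axis (not along the pixel's ray), 0 where there is no reading.
- manip.camera_info(name): a dict with "K" (3x3 intrinsics, pixels), "rvec" (rotation vector, rad) and "tvec" (3), from world to camera coordinates, as OpenCV has them; the wrist camera has in their place "mount" (4x4, takes a point from camera to tool coordinates, whose origin is the TCP and whose axes are the flange's). Camera axes: x right, y down, z forward; pixel columns grow to the right and rows downward; lengths in mm; the calibration is good to about 2 mm. A picture is of the moment at which its call begins: read the wrist's pose just before it. camera_info takes no time and is no camera call.
- manip.sign_off(): hands the job in; it is judged then, once.
The state is a dict: "clock": time; "joints": joint angles; "qd": joint speeds; "effort": joint torques, N m; "eef_pos": TCP position; "eef_rot": TCP orientation; "wrist_force": force on the tool from outside, world axes, zero at the start; "moment": the same for the moment, N m; "finger_gap": finger opening in mm; "finger_force": force on a finger pad.
Only numpy, scipy, OpenCV 4.12 (cv2) and the standard library are available. Lean on these libraries where they do the work, as an engineer would, in place of code of your own. Each camera call takes 0.05 s, during which the arm holds its last target. There are 200 camera calls.

### The job

The toy-wheel hubs on the plywood board are wet with varnish, so handle them only with the tongs: use them to load every hub onto the open deck of the blue lamp tunnel, between the white pusher and the hood, and stand the tongs back up in their wooden stand. Then turn the flywheel by its orange knob through exactly one revolution, anticlockwise seen from above and no further, so that the pusher sends the whole batch under the lamp into the grey catch tray and comes home. Finally carry the tray with its hubs by its wooden bar to the middle of the green mat and set it down level, leaving the bottle, bowl and toy duck alone.

Things in the scene. Friction and masses are not known exactly. Their poses are not given: they have to be found in the camera images.
- tunnel: Fixed hand-cranked lamp tunnel (blue housing, aluminium deck, grey hood), 220 wide. Origin: on the table, exactly under the vertical flywheel axis. x = push direction, y across, z up. Along x: housing -100..75, deck 75..190, the tray beyond. Hood over x 148..188, 60 to 86 above the table: hubs slide under it.
- deck (a point): Middle of the open part of the tunnel's deck, where hubs are loaded, on its flat top, 32 above the table (tunnel x 117, y 0), axes as the tunnel's. Open from x -31 (pusher's face) to +31 (hood), and y -104..104 between side walls 6 thick, tops 22 above the deck. The pusher is as wide as the deck, so any spot will do.
- flywheel (a joint): Angle of the flywheel (rad): 0 at the start, knob over the red pointer (tunnel x -54, y 0); grows anticlockwise seen from above; 6.283 is one revolution. A stop bars going below 0; past one revolution it can be overrun by 0.9 rad, starting a second stroke. Stays where left (friction 0.06 N m). Disc 144 diameter, top 98 above the table; the knob's circle has a 54 radius.
- knob_top (a point): Centre of the top of the orange knob of the flywheel: an upright free-spinning round grip 22 mm diameter, standing from 99 to 145 mm above the table (this point is at 145). Grip it from above; it spins in its seat, so the gripper need not turn while going round.
- pusher (a joint): Advance of the white pusher along tunnel x (m): 0 home (its face at tunnel x 86), 0.110 at half a revolution of the flywheel (its face at 196, past the deck's end), 0 again after a full revolution. Driven by the flywheel alone.
- tray: Grey open catch tray, 85 (x) x 234 (y) x 24 high, walls and floor 4, 250 g. Origin: centre of its underside. A straight wooden carrying bar along y passes over its middle: 14 wide, 12 high, 76 to 88 above the underside, on a post at either end. At the start it stands on the table against the deck's end (tunnel x about 237, axes as the tunnel's), where hubs drop into it.
- mat: Fixed thin green mat, 260 (x) x 150 (y) x 3 mm. Origin: centre of its underside.
- board: Fixed plywood board, 100 (x) x 250 (y) x 5 mm, on which the hubs stand at the start. Origin: centre of its underside.
- stand: Fixed open wooden box for the tongs, 42 (x) x 78 (y) x 45 high, walls 5, inner floor 5 mm above the table (inside 32 x 68). Origin: centre of its underside.
- tongs: Sprung steel tongs upright in the stand, tips down, 65 g, 94 tall. Origin: midway between the tips' lower ends when open; z up, y = line along which the jaws close. Two straight parallel jaws, each 16 (x) x 5 (y) x 94 long, 52 apart outside and 42 inside when free, joined by telescoping guide rods between them.
- tongs_grip (a point): Where to squeeze the tongs with the pads, 72 above the tips (TCP here, closing along tongs y). The jaws stay parallel: tip gap = gripper opening - 10 mm. The spring pushes back 12 N at 52 mm opening, 16 N at 34: opening 48 holds the tongs with the tips open (gap 38), a hub is held at about 33 to 36 (40 N grip is good); at 52 or more the tongs drop.
- hub1: Round red toy-wheel hub, 26 diameter x 15 high, 15 g, standing flat. Origin: centre of its underside. May be absent.
- hub2: Round yellow toy-wheel hub, 26 diameter x 15 high, 15 g, standing flat. Origin: centre of its underside. May be absent.
- hub3: Round blue toy-wheel hub, 26 diameter x 15 high, 15 g, standing flat. Origin: centre of its underside. May be absent.
- hub4: Round black toy-wheel hub, 26 diameter x 15 high, 15 g, standing flat. Origin: centre of its underside. May be absent.
- hub5: Round green toy-wheel hub, 26 diameter x 15 high, 15 g, standing flat. Origin: centre of its underside. May be absent.
- paint_bottle: Black paint bottle with a white cap, 42 diameter x 130 high. Bystander.
- paint_bowl: Black paint bowl, 90 diameter x 35 high. Bystander.
- toy_duck: Yellow wooden toy duck on wheels, about 110 long, 90 high. Bystander.

How it is judged (in metres and radians):
On the way, in this order (a step that is already met when the one before it is completed fails the run):
1. every hub lies on the tunnel's deck in front of the pusher, before the flywheel is turned (x of hub1 in the frame of tunnel between 0.08 and 0.195 m and y of hub1 in the frame of tunnel between -0.11 and 0.11 m and z of hub1 in the frame of tunnel between 0.028 and 0.05 m and x of hub2 in the frame of tunnel between 0.08 and 0.195 m and y of hub2 in the frame of tunnel between -0.11 and 0.11 m and z of hub2 in the frame of tunnel between 0.028 and 0.05 m and x of hub3 in the frame of tunnel between 0.08 and 0.195 m and y of hub3 in the frame of tunnel between -0.11 and 0.11 m and z of hub3 in the frame of tunnel between 0.028 and 0.05 m and x of hub4 in the frame of tunnel between 0.08 and 0.195 m and y of hub4 in the frame of tunnel between -0.11 and 0.11 m and z of hub4 in the frame of tunnel between 0.028 and 0.05 m and x of hub5 in the frame of tunnel between 0.08 and 0.195 m and y of hub5 in the frame of tunnel between -0.11 and 0.11 m and z of hub5 in the frame of tunnel between 0.028 and 0.05 m and value of joint flywheel below 0.3 rad), for 0.2 s.
2. the tongs are back upright in their stand, the flywheel not yet turned (horizontal distance between tongs and stand below 0.02 m and height (world z) of tongs below 0.02 m and angle between tongs's own z axis and vertical below 0.3 rad and contact force between the fingers and tongs below 0.1 N and value of joint flywheel below 0.3 rad), for 0.2 s.
3. the flywheel passes half a revolution, the pusher fully out (value of joint flywheel above 3 rad and value of joint pusher above 0.1 m).
4. the flywheel has made one revolution, the pusher is home (value of joint flywheel between 6.08319 and 6.48319 rad and velocity of joint flywheel below 0.3 rad/s), for 0.2 s.
At the end, for the whole second after the job is handed in: Every hub is in the tray; the tray stands level on the green mat, its centre within 35 mm of the mat's; the flywheel is within 0.2 rad of one full revolution, the pusher home; the tongs stand upright in their stand (tips in the box, tilt under 0.3 rad) (x of hub1 in the frame of tray between -0.043 and 0.043 m and y of hub1 in the frame of tray between -0.117 and 0.117 m and z of hub1 in the frame of tray between 0 and 0.03 m and x of hub2 in the frame of tray between -0.043 and 0.043 m and y of hub2 in the frame of tray between -0.117 and 0.117 m and z of hub2 in the frame of tray between 0 and 0.03 m and x of hub3 in the frame of tray between -0.043 and 0.043 m and y of hub3 in the frame of tray between -0.117 and 0.117 m and z of hub3 in the frame of tray between 0 and 0.03 m and x of hub4 in the frame of tray between -0.043 and 0.043 m and y of hub4 in the frame of tray between -0.117 and 0.117 m and z of hub4 in the frame of tray between 0 and 0.03 m and x of hub5 in the frame of tray between -0.043 and 0.043 m and y of hub5 in the frame of tray between -0.117 and 0.117 m and z of hub5 in the frame of tray between 0 and 0.03 m and horizontal distance between tray and mat below 0.035 m and height (world z) of tray below 0.009 m and angle between tray's own z axis and vertical below 0.06 rad and linear speed of tray below 0.02 m/s and value of joint flywheel between 6.08319 and 6.48319 rad and value of joint pusher below 0.012 m and horizontal distance between tongs and stand below 0.02 m and height (world z) of tongs below 0.02 m and angle between tongs's own z axis and vertical below 0.3 rad); the robot touches nothing.
It fails at once if a finger touches a wet hub (contact force between the fingers and hub1 above 0.3 N or contact force between the fingers and hub2 above 0.3 N or contact force between the fingers and hub3 above 0.3 N or contact force between the fingers and hub4 above 0.3 N or contact force between the fingers and hub5 above 0.3 N).
It fails at once if the flywheel is overrun by more than 0.35 rad (value of joint flywheel above 6.63319 rad).
It fails at once if a bystander (bottle, bowl, duck) is moved more than 30 mm (distance of any of paint_bottle, paint_bowl, toy_duck from where it was at the start of the episode above 0.03 m).
Of hub1, hub2, hub3, hub4, hub5 only 3 to 5 are there at a start; the rules pass over those that are not, and their reading is None.
At some moment in a run one of hub1, hub2, hub3, hub4, hub5 may be knocked a few centimetres aside while the robot is not near it.
It also fails if it takes over 208 s, if anything falls off the work surface, if the arm or the gripper's body presses on something with over 40 N, if the wrist force passes 120 N, or if a joint passes its speed limit or range.

## Working session

There is one attempt and no reset: what is moved stays moved. The work goes in short steps, Python scripts to look and compute and a shell command to move; the robot and the scene stay as the last step left them, time stands still between calls to the robot, and variables do not carry over. Pictures are saved under pics/ and viewed, at most 14 in all, crops included, and the job is handed in when it is done.

```bash
ls; mkdir -p pics
python3 - <<'E'
from cell import manip
import cv2,json
for n in ["top","scene"]:
    im,d=manip.camera(n); cv2.imwrite(f"pics/{n}0.png",im[:,:,::-1]); 
    import numpy as np; np.save(f"pics/{n}0.npy",d)
    print(n,manip.camera_info(n))
print(manip.camera_info("wrist"));print(manip.read_state())
E
```

```text
cell.py
nudge.py
pics
top {'K': array([[566.01192769,   0.        , 313.73246645],
       [  0.        , 566.01192769, 238.09220681],
       [  0.        ,   0.        ,   1.        ]]), 'rvec': array([ 2.21955572, -2.18550895,  0.01721839]), 'tvec': array([ -44.48703599,  467.2840659 , 1363.57544597])}
scene {'K': array([[555.44496689,   0.        , 306.03607958],
       [  0.        , 555.44496689, 240.56929333],
       [  0.        ,   0.        ,   1.        ]]), 'rvec': array([ 1.61929286,  2.18838434, -0.65051023]), 'tvec': array([ 176.239088  , -295.73537771, 1643.78150844])}
{'K': array([[421.16211784,   0.        , 318.98946244],
       [  0.        , 421.16211784, 245.13466258],
       [  0.        ,   0.        ,   1.        ]]), 'mount': array([[-3.37380586e-04, -9.68245584e-01, -2.50000751e-01,
         7.18562654e+01],
       [ 9.99999942e-01, -3.14997244e-04, -1.29543115e-04,
        -3.20782119e-02],
       [ 4.66800013e-05, -2.50000781e-01,  9.68245634e-01,
        -1.59815532e+02],
       [ 0.00000000e+00,  0.00000000e+00,  0.00000000e+00,
         1.00000000e+00]])}
{'clock': 0.1, 'joints': array([-1.22357996e+00,  3.00447733e-01,  1.52149865e+00, -7.40448891e-06,
        1.32067327e+00, -6.66023641e-02]), 'qd': array([-0.00115911, -0.00014558, -0.00178064, -0.00079523, -0.00177516,
        0.00014095]), 'effort': array([ 1.36530463e-03, -5.32644975e+01, -3.53284407e+01,  7.09627778e-02,
        2.34727882e-02, -2.46605919e-05]), 'eef_pos': array([ 221.08541576, -503.38786251,  223.7340003 ]), 'eef_rot': array([-3.14056745e+00, -6.11937448e-05,  4.13820538e-01]), 'wrist_force': array([ 0.58471211, -0.61913926,  0.34708134]), 'moment': array([ 0.00056963, -0.00507646, -0.03828154]), 'finger_force': 0.0, 'finger_gap': 94.31923030853753}
```
View pics/top0.png

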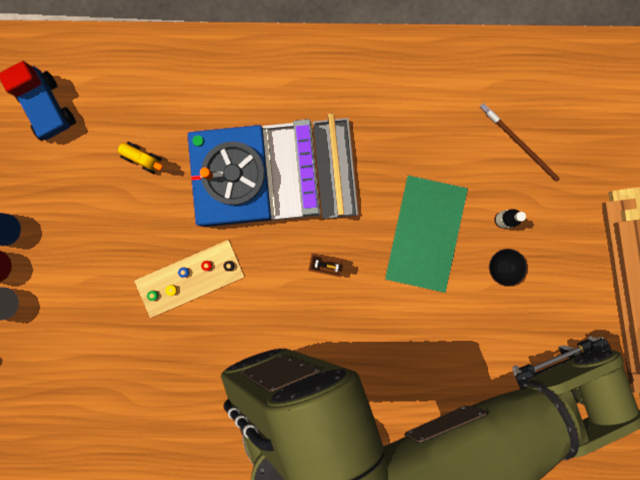

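View pics/scene0.png

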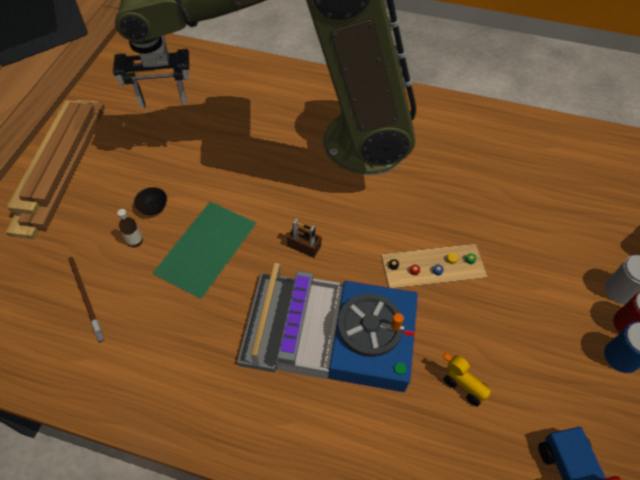

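Create h.py:
```python
from cell import manip
import cv2,numpy as np
from scipy.spatial.transform import Rotation as R
def ext(n,st=None):
    i=manip.camera_info(n)
    if n!="wrist":
        Rm=cv2.Rodrigues(i["rvec"])[0]; return i["K"],Rm.T,-Rm.T@i["tvec"]
    st=st or manip.read_state(); T=R.from_euler("xyz",st["eef_rot"]).as_matrix(); m=i["mount"]
    return i["K"],T@m[:3,:3],T@m[:3,3]+st["eef_pos"]
def cloud(n,d,E):
    K,Rw,t=E; v,u=np.mgrid[:480,:640]
    return np.stack([(u-K[0,2])/K[0,0]*d,(v-K[1,2])/K[1,1]*d,d],-1)@Rw.T+t
def px2w(E,u,v,z):
    K,Rw,t=E; r=Rw@np.array([(u-K[0,2])/K[0,0],(v-K[1,2])/K[1,1],1]); return t+r*(z-t[2])/r[2]
def w2px(E,p):
    K,Rw,t=E; c=K@(Rw.T@(np.array(p)-t)); return c[:2]/c[2]
def shot(n,save=None):
    st=manip.read_state(); im,d=manip.camera(n); E=ext(n,st)
    if save: cv2.imwrite(f"pics/{save}.png",im[:,:,::-1])
    return im,d,E,cloud(n,d,E)
def rect(P):
    c,s,a=cv2.minAreaRect(P[:,:2].astype(np.float32)); return np.round(c,1),np.round(s,1),round(a,1)
def go(x,y,z,yaw=None):
    "tool-axis shift (and yaw turn as rz) from the measured pose to a target, tool down"
    s=manip.read_state(); T=R.from_euler("xyz",s["eef_rot"])
    d=T.inv().apply(np.array([x,y,z])-s["eef_pos"]); rv=np.zeros(3)
    if yaw is not None: rv=(T.inv()*R.from_euler("xyz",[np.pi,0,yaw])).as_rotvec()
    print("shift",d.round(1),"rotvec",rv.round(3))
HUE={"red":(0,8),"yellow":(22,32),"blue":(105,125),"green":(45,85)}
```

Run:
```python
from h import *
im=cv2.imread("pics/top0.png");d=np.load("pics/top0.npy");E=ext("top");P=cloud("top",d,E)
hsv=cv2.cvtColor(im,cv2.COLOR_BGR2HSV)
def roi(u0,u1,v0,v1):
    m=np.zeros((480,640),bool);m[v0:v1,u0:u1]=1;return m
Z=P[...,2]
tun=roi(180,365,105,230)
for lo,hi in [(10,30),(28,38),(60,100),(70,92),(94,105),(105,160)]:
    q=P[tun&(Z>lo)&(Z<hi)]; 
    if len(q)>10:print(lo,hi,len(q),rect(q),np.median(q[:,2]).round(1))
blue=tun&(hsv[...,0]>100)&(hsv[...,0]<118)&(hsv[...,1]>150); q=P[blue]; q=q[q[:,2]>70];print("housing",rect(q),np.median(q[:,2]),len(q))
bar=roi(325,350,105,225)&(Z>60);q=P[bar];print("bar",rect(q),np.median(q[:,2]))
or_=roi(190,225,160,185)&(Z>115);print("knob",P[or_].mean(0),rect(P[or_]),Z[or_].max())
st=roi(300,355,245,285)
for lo,hi in [(30,60),(70,120)]:
    q=P[st&(Z>lo)&(Z<hi)]; print("stand",lo,len(q),rect(q),q.mean(0).round(1))
g=(hsv[...,0]>60)&(hsv[...,0]<85)&(hsv[...,1]>100)&roi(370,480,160,300);print("mat",rect(P[g]),np.median(Z[g]))
b=roi(125,250,230,325)&(Z>2.5)&(hsv[...,1]<140)&(hsv[...,2]>150);print("board",rect(P[b]),np.median(Z[b]))
for n,u,v in [("green",152,296),("yellow",171,291),("blue",184,272),("red",207,266),("black",229,266)]:
    q=P[roi(u-8,u+9,v-8,v+9)&(Z>14)]; print(n,len(q),rect(q),q.mean(0).round(1),px2w(E,u,v,20).round(1))
for n,u,v in [("duck",140,157),("bottle",512,218),("bowl",508,267)]: print(n,px2w(E,u,v,30).round(0))
```

```text
10 30 1289 (array([625.6,  42.5]), array([236.6, 376. ]), 4.9) 26.7
28 38 2092 (array([622.9,  51. ]), array([231.2, 361.8]), 5.1) 31.7
60 100 8991 (array([616.7,  78.8]), array([233.9, 344.5]), 6.7) 81.9
70 92 7238 (array([617.4,  78.5]), array([233.8, 343.3]), 6.5) 79.1
94 105 1455 (array([616.3,  69.6]), array([142.1, 307.3]), 4.2) 97.7
105 160 133 (array([602.5, 150.2]), array([123.4,  48.3]), 73.7) 140.9
housing (array([569.7, 102.8]), array([308.3, 279. ]), 6.2) 74.49717894956257 3375
bar (array([590.8, -83.7]), array([ 48.3, 320.9]), 87.5) 86.93254332320646
knob [593.54497009 187.48974749 209.1740619 ] (array([516.7,  82.8]), array([319.,  21.]), 54.1) 1375.0096848522373
stand 30 220 (array([403.5, -66.4]), array([77.4, 42.1]), 79.6) [403.2 -67.4  44.6]
stand 70 95 (array([402.9, -66.9]), array([54.3, 16. ]), 78.8) [403.6 -65.5  95.6]
mat (array([ 500.9, -227.8]), array([314.9, 256.2]), 78.3) 2.5922254322886147
board (array([400.8, 173.9]), array([106.5, 444.5]), 21.2) 5.618569488250728
green 94 (array([370.5, 153.5]), array([ 23.6, 429.2]), 13.4) [326.2 340.8  48.9] [322.8 347.9  20. ]
yellow 94 (array([388.2, 133.9]), array([ 23.8, 382.1]), 16.7) [338.  300.6  34. ] [335.5 302.5  20. ]
blue 91 (array([399.4, 117.6]), array([ 22.8, 345.6]), 6.9) [381.1 272.   34.4] [381.5 272.3  20. ]
red 91 (array([407.6,  89.4]), array([ 24.4, 287. ]), 4.7) [397.8 217.5  35. ] [396.7 217.3  20. ]
black 95 (array([407.8,  62.5]), array([ 24.6, 233.9]), 5.7) [398.2 162.4  48.5] [397.6 164.5  20. ]
duck [655. 381.  30.]
bottle [ 522. -507.   30.]
bowl [ 406. -498.   30.]
```

```bash
python3 - <<'E'
from h import *
im=cv2.imread("pics/top0.png");d=np.load("pics/top0.npy");E=ext("top");P=cloud("top",d,E)
hsv=cv2.cvtColor(im,cv2.COLOR_BGR2HSV); ok=d>0
def roi(u0,u1,v0,v1):
    m=np.zeros((480,640),bool);m[v0:v1,u0:u1]=1;return m&ok
Z=P[...,2]
tun=roi(180,365,105,230)
q=P[tun&(Z>15)&(Z<160)];print("all",rect(q))
q=P[roi(195,275,130,215)&(Z>93)&(Z<105)];print("disc",rect(q),q.mean(0),cv2.minEnclosingCircle(q[:,:2].astype(np.float32)))
q=P[roi(185,272,120,230)&(Z>60)&(Z<93)];print("housing",rect(q),np.median(q[:,2]))
q=P[roi(325,350,105,225)&(Z>70)];print("bar",rect(q),np.median(q[:,2]))
q=P[roi(185,225,150,195)&(Z>125)&(Z<170)];print("knob",q.mean(0),rect(q))
q=P[roi(265,300,120,220)&(Z>28)&(Z<36)];print("deck",rect(q),q.mean(0))
q=P[roi(265,320,110,225)&(Z>38)&(Z<76)];print("push?",rect(q),np.percentile(q[:,2],[10,50,90]))
pur=tun&(hsv[...,0]>120)&(hsv[...,0]<150)&(hsv[...,1]>120);print("hood",rect(P[pur]),np.median(Z[pur]))
g=(hsv[...,0]>60)&(hsv[...,0]<85)&(hsv[...,1]>100)&roi(370,480,160,300);print("mat",rect(P[g]))
b=roi(125,250,230,325)&(Z>2.5)&(Z<8);print("board",rect(P[b]))
for n,u,v in [("green",152,296),("yellow",171,291),("blue",184,272),("red",207,266),("black",229,266)]:
    q=P[roi(u-8,u+9,v-8,v+9)&(Z>13)]; print(n,len(q),rect(q),q.mean(0).round(1),q[:,2].max())
q=P[roi(100,185,130,185)&(Z>15)];print("duck",rect(q))
E
grep -n . /dev/null; echo '[0,0,-20,0,0,0]' | python3 nudge.py 94 40
```

```text
all (array([620. ,  61.6]), array([235.2, 380.1]), 6.5)
disc (array([610.4, 150.8]), array([141.5, 143.9]), 0.4) [610.80477533 147.31227739  97.58927599] ((609.7872924804688, 150.75387573242188), 72.74105834960938)
housing (array([609.6, 162.9]), array([221.4, 176.1]), 6.6) 75.6012059774755
bar (array([636. , -85.1]), array([233.8,  14. ]), 6.5) 86.8812065333932
knob [603.60586655 202.23227755 142.19011202] (array([604.1, 203.6]), array([20.4, 20.2]), 47.1)
deck (array([621.1,  35.1]), array([216.6,  64. ]), 5.2) [624.7219099   35.1634855   31.70361395]
push? (array([624.9,  25.4]), array([221.2, 126.6]), 6.4) [46.39661741 53.47499987 73.15216748]
hood (array([630.6, -17.7]), array([190.2,  30.8]), 6.4) 84.49162333872891
mat (array([ 483.8, -309.3]), array([147.7, 256.3]), 78.5)
board (array([369.2, 269. ]), array([227.9, 303.1]), 0.9)
green 93 (array([324. , 350.5]), array([21.8, 25.4]), 1.2) [324.  349.5  20. ] 27.088771208228536
yellow 95 (array([336.8, 304.4]), array([23.5, 24.9]), 26.1) [337.  304.2  19.5] 26.85011201666748
blue 92 (array([380.4, 275.6]), array([24. , 24.7]), 49.4) [380.5 275.7  19.3] 24.179020701720447
red 93 (array([396.7, 220.5]), array([24. , 23.6]), 0.7) [397.4 220.6  19.9] 27.798996330762975
black 95 (array([397.6, 166.7]), array([23.8, 24.3]), 40.9) [397.3 167.   19.9] 28.62671963603134
duck (array([649. , 372.3]), array([120.3,  44. ]), 64.2)
clock: 0.2
eef_pos: [220.8, -502.7, 241.9]
eef_rot: [-3.137, -0.0, 0.414]
wrist_force: [0.3, 0.5, -0.1]
finger_gap: 93.9
finger_force: 0.0
```

Run:
```python
from h import *
go(403.3,-66.6,180,-0.188)
```

```text
shift [ 342.4 -325.6   63.6] rotvec [-0.005  0.001  0.602]
```

```bash
R='s/.*/&/'
echo '[35,-32,6,0,0,0.1,70,-65,12,0,0,0.2,105,-98,18,0,0,0.3,140,-130,24,0,0,0.4,175,-163,30,0,0,0.5]' | python3 nudge.py 94 40 | tail -5 >/dev/null
python3 - <<'E'
from h import *
import time
go(403.3,-66.6,180,-0.188)
E
```

```text
shift [  67.4 -222.6   33.9] rotvec [-0.     0.     0.097]
```

```bash
echo '[16,-48,8,0,0,0.1,32,-95,16,0,0,0.1,48,-140,24,0,0,0.1,60,-190,32,0,0,0.1,63,-213,33,0,0,0.1]' | python3 nudge.py >/dev/null
echo '[0,0,0,0,0,0,0,0,0,0,0,0,0,0,0,0,0,0]' | python3 nudge.py
python3 - <<'E'
from h import *
im,d,E,P=shot("wrist","w1")
Z=P[...,2]; m=(d>0)
s=manip.read_state()["eef_pos"]; near=m&(np.hypot(P[...,0]-403,P[...,1]+67)<60)
for lo,hi in [(30,55),(80,110)]:
    q=P[near&(Z>lo)&(Z<hi)]; print(lo,len(q),rect(q) if len(q) else 0, np.percentile(q[:,2],[5,50,95]) if len(q) else 0)
go(403.3,-66.6,77,-0.188)
E
```

```text
clock: 1.5
eef_pos: [396.8, -77.9, 181.3]
eef_rot: [3.141, -0.0, -0.187]
wrist_force: [0.8, -0.1, 0.6]
finger_gap: 93.7
finger_force: 0.0
30 2477 (array([404.6, -66.9]), array([78.1, 42.4]), 79.3) [33.3044815  44.3332937  45.86377794]
80 1428 (array([404.6, -67.7]), array([54.5, 17.8]), 79.4) [86.72065619 94.72770293 99.05019996]
shift [  4.3 -12.5 104.3] rotvec [ 0. -0.  0.]
```

View pics/w1.png

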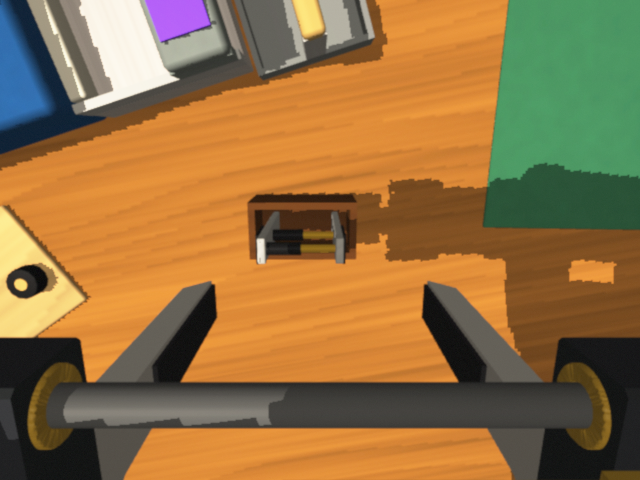

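```bash
echo '[3,-8,0,0,0,0,5,-12,20,0,0,0,5,-12,55,0,0,0,5,-12,90,0,0,0,5,-12,104,0,0,0]' | python3 nudge.py >/dev/null
echo '[0,0,0,0,0,0,0,0,0,0,0,0,0,0,0,0,0,0,0,0,0,0,0,0]' | python3 nudge.py 48 40 
echo '[0,0,0,0,0,0,0,0,0,0,0,0,0,0,0,0,0,0]' | python3 nudge.py 48 40
```

```text
clock: 2.45
eef_pos: [404.6, -66.5, 78.2]
eef_rot: [3.141, -0.002, -0.186]
wrist_force: [-0.3, 0.1, 0.2]
finger_gap: 65.6
finger_force: 0.0
clock: 2.75
eef_pos: [404.4, -66.3, 77.7]
eef_rot: [-3.141, -0.001, -0.186]
wrist_force: [0.1, 0.3, 5.3]
finger_gap: 48.4
finger_force: 14.2
```

```bash
echo '[0,0,-20,0,0,0,0,0,-50,0,0,0,0,0,-80,0,0,0,0,0,-80,0,0,-0.15,0,0,-80,0,0,-0.3]' | python3 nudge.py >/dev/null
echo '[0,0,0,0,0,-0.15,0,0,0,0,0,-0.3,0,0,0,0,0,-0.45,0,0,0,0,0,-0.6,0,0,0,0,0,-0.75]' | python3 nudge.py >/dev/null
echo '[0,0,0,0,0,-0.15,0,0,0,0,0,-0.3,0,0,0,0,0,-0.45,0,0,0,0,0,-0.6,0,0,0,0,0,-0.75]' | python3 nudge.py >/dev/null
echo '[0,0,0,0,0,-0.072,0,0,0,0,0,-0.072,0,0,0,0,0,-0.072]' | python3 nudge.py
python3 - <<'E'
from h import *
go(397.6,166.7,160,1.684)
E
```

```text
clock: 4.55
eef_pos: [404.0, -66.3, 157.2]
eef_rot: [-3.141, -0.0, 1.683]
wrist_force: [0.6, 0.6, -1.0]
finger_gap: 48.2
finger_force: 12.6
shift [232.2  19.8  -2.8] rotvec [-0.    -0.    -0.001]
```

```bash
echo '[48,4,-5,0,0,0,96,8,-10,0,0,0,140,13,-10,0,0,0,160,13,-10,0,0,0,160,13,-10,0,0,0]' | python3 nudge.py >/dev/null
echo '[0,0,0,0,0,0,0,0,0,0,0,0]' | python3 nudge.py
cat >> h.py <<'E'
def hubs(save=None,cam="wrist",box=(250,480,120,400),zr=(13,30)):
    im,d,E,P=shot(cam,save); Z=P[...,2]
    m=((d>0)&(Z>zr[0])&(Z<zr[1])&(P[...,0]>box[0])&(P[...,0]<box[1])&(P[...,1]>box[2])&(P[...,1]<box[3])).astype(np.uint8)
    m=cv2.morphologyEx(m,cv2.MORPH_OPEN,np.ones((3,3),np.uint8))
    n,L,S,C=cv2.connectedComponentsWithStats(m)
    for i in range(1,n):
        if S[i,4]<40: continue
        q=P[L==i]; c=rect(q); print("blob",S[i,4],c[0],c[1],"z",np.median(q[:,2]).round(1),"rgb",np.median(im[L==i],0),"px",C[i].round())
E
python3 - <<'E'
from h import *
hubs("w2")
go(397.6,166.7,80,1.684)
E
```

```text
clock: 5.25
eef_pos: [398.7, 93.4, 167.2]
eef_rot: [-3.141, 0.0, 1.684]
wrist_force: [-0.5, -0.2, -0.9]
finger_gap: 48.1
finger_force: 12.6
blob 1225 [398.4 219.7] [25.1 25.3] z 19.4 rgb [236.  28.   5.] px [340.  55.]
blob 1036 [398.5 166.3] [24.3 24.8] z 19.5 rgb [53. 51. 48.] px [331. 136.]
shift [73.1  7.2 87.2] rotvec [-0.  0. -0.]
```

View pics/w2.png

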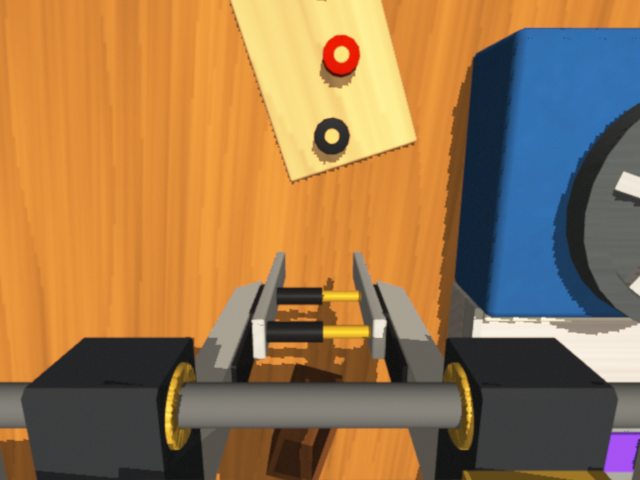

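```bash
echo '[40,8,10,0,0,0,73,8,30,0,0,0,73,8,60,0,0,0,73,8,80,0,0,0,73,8,87,0,0,0]' | python3 nudge.py >/dev/null
echo '[0,0,0,0,0,0,0,0,0,0,0,0]' | python3 nudge.py
echo '[0,0,0,0,0,0,0,0,0,0,0,0,0,0,0,0,0,0,0,0,0,0,0,0]' | python3 nudge.py 31 40
echo '[0,0,-30,0,0,0,0,0,-75,0,0,0,-30,0,-110,0,0,0,-70,20,-110,0,0,0,-110,40,-110,0,0,0]' | python3 nudge.py
python3 - <<'E'
from h import *
go(698.7,42.8,190,1.684)
E
```

```text
clock: 6.0
eef_pos: [398.8, 167.3, 81.1]
eef_rot: [3.14, -0.0, 1.685]
wrist_force: [-0.2, 0.1, -0.6]
finger_gap: 48.1
finger_force: 12.6
clock: 6.4
eef_pos: [398.7, 167.7, 81.0]
eef_rot: [3.14, -0.0, 1.686]
wrist_force: [-0.3, -1.1, 6.9]
finger_gap: 34.1
finger_force: 40.0
clock: 6.9
eef_pos: [451.3, 61.8, 191.7]
eef_rot: [3.139, 0.0, 1.687]
wrist_force: [0.2, -0.5, -1.3]
finger_gap: 33.8
finger_force: 40.0
shift [-47.6 243.5   2.4] rotvec [0.003 0.    0.003]
```

```bash
echo '[-10,45,0,0,0,0,-20,90,0,0,0,0,-30,140,0,0,0,0,-40,185,0,0,0,0,-44,230,0,0,0,0]' | python3 nudge.py >/dev/null
echo '[0,0,0,0,0,0,0,0,0,0,0,0,0,0,0,0,0,0]' | python3 nudge.py
python3 - <<'E'
from h import *
go(698.7,42.8,109,1.684)
E
```

```text
clock: 7.7
eef_pos: [683.3, 45.7, 190.5]
eef_rot: [-3.141, -0.0, 1.686]
wrist_force: [-0.2, -0.4, -0.4]
finger_gap: 33.9
finger_force: 40.0
shift [-4.6 15.  81.5] rotvec [-0.    -0.     0.002]
```

```bash
echo '[-4.6,15,0,0,0,0,-4.6,15,30,0,0,0,-4.6,15,60,0,0,0,-4.6,15,78,0,0,0,-4.6,15,81.5,0,0,0]' | python3 nudge.py >/dev/null
echo '[0,0,0,0,0,0,0,0,0,0,0,0,0,0,0,0,0,0]' | python3 nudge.py
echo '[0,0,0,0,0,0,0,0,0,0,0,0,0,0,0,0,0,0]' | python3 nudge.py 43 40
echo '[0,0,-20,0,0,0,0,0,-50,0,0,0,0,0,-90,0,0,0,20,-40,-90,0,0,0,40,-80,-90,0,0,0]' | python3 nudge.py >/dev/null
python3 - <<'E'
from h import *
hubs("w3",box=(500,720,-20,90),zr=(40,53))
go(398,219.5,150,1.684)
E
```

```text
clock: 8.5
eef_pos: [699.9, 42.7, 110.5]
eef_rot: [3.139, 0.0, 1.686]
wrist_force: [-0.1, -1.4, -0.7]
finger_gap: 34.1
finger_force: 40.0
clock: 8.8
eef_pos: [699.5, 42.7, 108.9]
eef_rot: [3.141, -0.0, 1.686]
wrist_force: [-0.7, -0.3, -0.4]
finger_gap: 43.1
finger_force: 13.6
blob 337 [523.4  30.3] [ 7.6 56.7] z 47.1 rgb [170. 158. 143.] px [192. 273.]
blob 47 [573.7  61.5] [4.6 7.1] z 52.2 rgb [169. 159. 136.] px [263. 245.]
blob 53 [651.4  71.1] [7.6 4.7] z 52.2 rgb [192. 179. 153.] px [367. 244.]
blob 48 [662.4  71.6] [5.4 8.1] z 52.1 rgb [191.  179.  152.5] px [381. 246.]
blob 79 [715.7  77.7] [8.4 6.7] z 52.1 rgb [175. 165. 141.] px [453. 246.]
blob 835 [698.8  41.9] [25.3 25.1] z 46.3 rgb [150. 126.  81.] px [420. 284.]
blob 110 [524.6  -8.1] [ 1.  23.1] z 47.2 rgb [152.5 141.5 128.5] px [196. 320.]
shift [ 167.2 -191.3   48.4] rotvec [-0.006 -0.001  0.003]
```

View pics/w3.png

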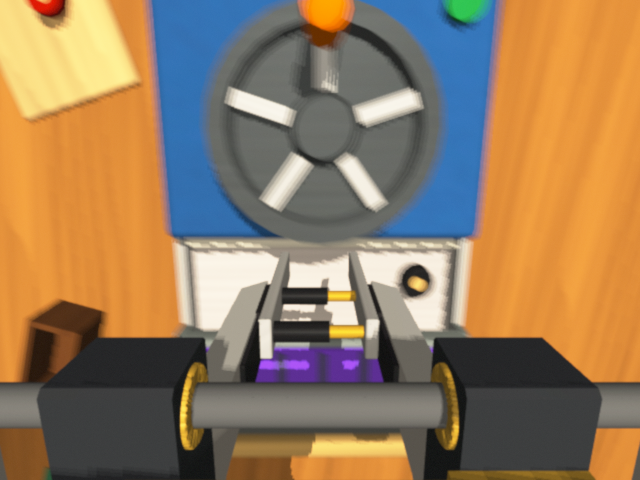

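```bash
echo '[0,-45,0,0,0,0,0,-95,0,0,0,0,0,-140,0,0,0,0,30,-170,0,0,0,0,75,-180,10,0,0,0]' | python3 nudge.py 48 40 >/dev/null
echo '[10,0,10,0,0,0,10,0,20,0,0,0,10,0,20,0,0,0]' | python3 nudge.py
python3 - <<'E'
from h import *
hubs()
go(398,219.5,80,1.684)
E
```

```text
clock: 10.15
eef_pos: [426.7, 136.5, 167.5]
eef_rot: [-3.139, 0.0, 1.686]
wrist_force: [0.5, -1.1, -0.2]
finger_gap: 48.3
finger_force: 12.6
blob 1296 [381.9 275.3] [24.7 25.2] z 19.4 rgb [ 53. 117. 179.] px [278.  27.]
blob 1080 [398.3 220.3] [25.  25.2] z 19.4 rgb [231.  28.   5.] px [294. 116.]
shift [ 86.  -19.3  88.2] rotvec [-0.001  0.     0.001]
```

```bash
echo '[45,-19,5,0,0,0,86,-19,30,0,0,0,86,-19,60,0,0,0,86,-19,80,0,0,0,86,-19,87,0,0,0]' | python3 nudge.py >/dev/null
echo '[0,0,0,0,0,0,0,0,0,0,0,0]' | python3 nudge.py
echo '[0,0,0,0,0,0,0,0,0,0,0,0,0,0,0,0,0,0,0,0,0,0,0,0]' | python3 nudge.py 31 40
echo '[0,0,-30,0,0,0,0,0,-75,0,0,0,-30,0,-110,0,0,0,-75,0,-110,0,0,0,-120,15,-110,0,0,0]' | python3 nudge.py >/dev/null
echo '[-40,30,0,0,0,0,-75,70,0,0,0,0,-90,115,0,0,0,0,-90,160,0,0,0,0,-90,205,0,0,0,0]' | python3 nudge.py >/dev/null
echo '[0,20,0,0,0,0,0,20,0,0,0,0,0,20,0,0,0,0]' | python3 nudge.py
python3 - <<'E'
from h import *
go(661,38.5,109,1.684)
E
```

```text
clock: 10.9
eef_pos: [399.0, 220.0, 82.7]
eef_rot: [3.14, -0.0, 1.685]
wrist_force: [-0.2, 0.2, -0.4]
finger_gap: 48.6
finger_force: 12.6
clock: 11.3
eef_pos: [398.7, 220.4, 82.5]
eef_rot: [3.14, -0.0, 1.686]
wrist_force: [1.0, -1.5, 7.2]
finger_gap: 33.4
finger_force: 40.0
clock: 12.6
eef_pos: [660.2, 39.3, 191.1]
eef_rot: [-3.14, -0.0, 1.686]
wrist_force: [-0.1, 0.5, -1.0]
finger_gap: 33.6
finger_force: 40.0
shift [-0.9  0.8 82.1] rotvec [-0.001 -0.     0.002]
```

```bash
echo '[-1,1,30,0,0,0,-1,1,60,0,0,0,-1,1,75,0,0,0,-1,1,80,0,0,0,-1,1,80,0,0,0]' | python3 nudge.py >/dev/null
echo '[0,0,0,0,0,0,0,0,0,0,0,0]' | python3 nudge.py
echo '[0,0,0,0,0,0,0,0,0,0,0,0,0,0,0,0,0,0]' | python3 nudge.py 43 40
echo '[0,0,-20,0,0,0,0,0,-50,0,0,0,0,0,-90,0,0,0,0,-40,-90,0,0,0,0,-85,-90,0,0,0]' | python3 nudge.py >/dev/null
echo '[0,-45,0,0,0,0,0,-95,0,0,0,0,40,-130,0,0,0,0,85,-140,0,0,0,0,130,-145,10,0,0,0]' | python3 nudge.py 48 40 >/dev/null
echo '[20,0,20,0,0,0,20,0,20,0,0,0,20,0,20,0,0,0]' | python3 nudge.py
python3 - <<'E'
from h import *
hubs()
go(381.9,275.3,80.5,1.684)
E
```

```text
clock: 13.3
eef_pos: [662.2, 38.4, 113.2]
eef_rot: [3.14, 0.0, 1.686]
wrist_force: [-0.7, -0.6, -0.5]
finger_gap: 33.7
finger_force: 40.0
clock: 13.6
eef_pos: [661.8, 38.4, 112.0]
eef_rot: [3.141, 0.0, 1.686]
wrist_force: [-0.1, 1.2, -0.5]
finger_gap: 42.8
finger_force: 13.6
clock: 14.9
eef_pos: [416.1, 160.9, 172.0]
eef_rot: [-3.141, 0.0, 1.687]
wrist_force: [0.3, -0.7, -1.1]
finger_gap: 48.4
finger_force: 12.6
blob 1221 [338.4 302.2] [25.3 22.8] z 19.4 rgb [252. 224.   0.] px [230.  18.]
blob 1150 [381.7 275.4] [25.1 25.1] z 19.5 rgb [ 51.  112.  170.5] px [290.  69.]
shift [118.  -21.2  91.8] rotvec [0.001 0.    0.002]
```

```bash
echo '[45,-10,5,0,0,0,90,-21,25,0,0,0,118,-21,55,0,0,0,118,-21,80,0,0,0,118,-21,92,0,0,0]' | python3 nudge.py >/dev/null
echo '[0,0,0,0,0,0,0,0,0,0,0,0,0,0,0,0,0,0]' | python3 nudge.py
echo '[0,0,0,0,0,0,0,0,0,0,0,0,0,0,0,0,0,0,0,0,0,0,0,0]' | python3 nudge.py 31 40
echo '[0,0,-30,0,0,0,0,0,-75,0,0,0,-30,0,-110,0,0,0,-75,0,-110,0,0,0,-120,0,-110,0,0,0]' | python3 nudge.py >/dev/null
echo '[-45,10,0,0,0,0,-90,25,0,0,0,0,-120,60,0,0,0,0,-140,100,0,0,0,0,-147,145,0,0,0,0]' | python3 nudge.py >/dev/null
echo '[0,45,0,0,0,0,0,67,0,0,0,0,0,67,0,0,0,0,0,67,0,0,0,0]' | python3 nudge.py
python3 - <<'E'
from h import *
go(623.2,34.2,109,1.684)
E
```

```text
clock: 15.75
eef_pos: [382.6, 275.6, 81.1]
eef_rot: [3.14, -0.001, 1.685]
wrist_force: [0.4, 0.9, 0.1]
finger_gap: 48.2
finger_force: 12.6
clock: 16.15
eef_pos: [382.1, 275.9, 80.3]
eef_rot: [3.14, -0.0, 1.686]
wrist_force: [0.6, -1.5, 6.0]
finger_gap: 33.6
finger_force: 40.0
clock: 17.55
eef_pos: [622.4, 34.9, 189.0]
eef_rot: [-3.14, -0.0, 1.686]
wrist_force: [-0.3, 0.2, -1.0]
finger_gap: 34.0
finger_force: 40.0
shift [-0.8  0.8 80. ] rotvec [-0.002 -0.     0.002]
```

```bash
echo '[-1,1,30,0,0,0,-1,1,60,0,0,0,-1,1,75,0,0,0,-1,1,79.5,0,0,0,-1,1,79.5,0,0,0]' | python3 nudge.py >/dev/null
echo '[0,0,0,0,0,0,0,0,0,0,0,0]' | python3 nudge.py
echo '[0,0,0,0,0,0,0,0,0,0,0,0,0,0,0,0,0,0]' | python3 nudge.py 43 40
echo '[0,0,-20,0,0,0,0,0,-50,0,0,0,0,0,-90,0,0,0,0,-40,-90,0,0,0,0,-85,-90,0,0,0]' | python3 nudge.py >/dev/null
echo '[0,-45,0,0,0,0,0,-95,0,0,0,0,40,-130,0,0,0,0,85,-150,0,0,0,0,130,-160,10,0,0,0]' | python3 nudge.py 48 40 >/dev/null
echo '[45,0,20,0,0,0,45,0,20,0,0,0,45,0,20,0,0,0]' | python3 nudge.py
python3 - <<'E'
from h import *
hubs()
go(338.4,302.8,80.5,1.684)
E
```

```text
clock: 18.25
eef_pos: [624.5, 34.0, 111.6]
eef_rot: [3.14, 0.0, 1.686]
wrist_force: [0.8, 0.0, -0.3]
finger_gap: 34.3
finger_force: 40.0
clock: 18.55
eef_pos: [624.1, 34.0, 110.5]
eef_rot: [3.141, 0.0, 1.686]
wrist_force: [0.4, 0.3, -0.6]
finger_gap: 43.2
finger_force: 13.6
clock: 19.85
eef_pos: [360.2, 180.2, 170.2]
eef_rot: [-3.141, 0.0, 1.688]
wrist_force: [-0.1, 0.1, -1.1]
finger_gap: 48.3
finger_force: 12.6
blob 62 [326.1 337.3] [12.2  2.1] z 16.5 rgb [12. 50. 21.] px [297.   1.]
blob 1194 [338.2 303.5] [24.8 25.1] z 19.4 rgb [249. 219.   0.] px [309.  57.]
shift [125.  -8.  90.] rotvec [0.    0.    0.002]
```

```bash
echo '[45,-8,5,0,0,0,90,-8,25,0,0,0,125,-8,55,0,0,0,125,-8,80,0,0,0,125,-8,90,0,0,0]' | python3 nudge.py >/dev/null
echo '[0,0,0,0,0,0,0,0,0,0,0,0,0,0,0,0,0,0]' | python3 nudge.py
echo '[0,0,0,0,0,0,0,0,0,0,0,0,0,0,0,0,0,0,0,0,0,0,0,0]' | python3 nudge.py 31 40
echo '[0,0,-30,0,0,0,0,0,-75,0,0,0,-30,0,-110,0,0,0,-75,0,-110,0,0,0,-120,0,-110,0,0,0]' | python3 nudge.py >/dev/null
echo '[-45,10,0,0,0,0,-90,25,0,0,0,0,-130,50,0,0,0,0,-165,80,0,0,0,0,-180,125,0,0,0,0]' | python3 nudge.py >/dev/null
echo '[0,45,0,0,0,0,0,90,0,0,0,0,0,90,0,0,0,0,0,90,0,0,0,0]' | python3 nudge.py
python3 - <<'E'
from h import *
go(585.4,29.9,110,1.684)
E
```

```text
clock: 20.7
eef_pos: [339.2, 302.8, 81.7]
eef_rot: [3.14, -0.001, 1.684]
wrist_force: [0.6, -0.1, -0.3]
finger_gap: 48.2
finger_force: 12.6
clock: 21.1
eef_pos: [338.7, 303.1, 80.8]
eef_rot: [3.14, -0.0, 1.686]
wrist_force: [0.3, -1.7, 7.4]
finger_gap: 33.9
finger_force: 40.0
clock: 22.5
eef_pos: [586.1, 29.8, 189.0]
eef_rot: [-3.139, -0.0, 1.686]
wrist_force: [-0.7, -0.8, -0.4]
finger_gap: 34.0
finger_force: 40.0
shift [ 0.2 -0.5 79. ] rotvec [-0.002 -0.     0.002]
```

```bash
echo '[0,-0.5,30,0,0,0,0,-0.5,60,0,0,0,0,-0.5,75,0,0,0,0,-0.5,79.5,0,0,0,0,-0.5,79.5,0,0,0]' | python3 nudge.py >/dev/null
echo '[0,0,0,0,0,0,0,0,0,0,0,0]' | python3 nudge.py
echo '[0,0,0,0,0,0,0,0,0,0,0,0,0,0,0,0,0,0]' | python3 nudge.py 43 40
echo '[0,0,-20,0,0,0,0,0,-50,0,0,0,0,0,-90,0,0,0,0,-40,-90,0,0,0,0,-85,-90,0,0,0]' | python3 nudge.py >/dev/null
echo '[0,-45,0,0,0,0,30,-85,0,0,0,0,70,-115,0,0,0,0,115,-130,0,0,0,0,160,-140,10,0,0,0]' | python3 nudge.py 48 40 >/dev/null
echo '[45,0,20,0,0,0,55,0,20,0,0,0,55,0,20,0,0,0]' | python3 nudge.py
python3 - <<'E'
from h import *
hubs()
go(325.5,349.5,80.5,1.684)
E
```

```text
clock: 23.2
eef_pos: [586.2, 29.6, 112.0]
eef_rot: [3.14, 0.0, 1.686]
wrist_force: [-0.5, -0.1, -0.9]
finger_gap: 33.9
finger_force: 40.0
clock: 23.5
eef_pos: [585.9, 29.6, 111.0]
eef_rot: [3.141, 0.0, 1.686]
wrist_force: [-0.2, -0.0, -0.3]
finger_gap: 43.1
finger_force: 13.6
clock: 24.8
eef_pos: [337.2, 218.1, 170.7]
eef_rot: [-3.141, 0.0, 1.689]
wrist_force: [0.5, -0.2, -0.2]
finger_gap: 48.1
finger_force: 12.6
blob 1212 [324.6 348.8] [24.7 24.9] z 19.4 rgb [ 44. 168.  71.] px [324.  47.]
shift [132.8   3.3  90.5] rotvec [-0.     0.     0.003]
```

```bash
echo '[45,2.5,5,0,0,0,90,2.5,25,0,0,0,132,2.5,55,0,0,0,132,2.5,80,0,0,0,132,2.5,90,0,0,0]' | python3 nudge.py >/dev/null
echo '[0,0,0,0,0,0,0,0,0,0,0,0,0,0,0,0,0,0]' | python3 nudge.py
echo '[0,0,0,0,0,0,0,0,0,0,0,0,0,0,0,0,0,0,0,0,0,0,0,0]' | python3 nudge.py 31 40
echo '[0,0,-30,0,0,0,0,0,-75,0,0,0,-30,0,-110,0,0,0,-75,0,-110,0,0,0,-120,0,-110,0,0,0]' | python3 nudge.py >/dev/null
echo '[-45,10,0,0,0,0,-90,20,0,0,0,0,-135,40,0,0,0,0,-175,65,0,0,0,0,-210,100,0,0,0,0]' | python3 nudge.py >/dev/null
echo '[-17,40,0,0,0,0,-17,85,0,0,0,0,-17,85,0,0,0,0,-17,85,0,0,0,0]' | python3 nudge.py
python3 - <<'E'
from h import *
go(547.7,25.6,110,1.684)
E
```

```text
clock: 25.65
eef_pos: [325.9, 348.5, 82.3]
eef_rot: [3.14, -0.001, 1.684]
wrist_force: [-0.4, -0.6, -1.1]
finger_gap: 48.6
finger_force: 12.6
clock: 26.05
eef_pos: [325.3, 348.9, 81.4]
eef_rot: [3.14, -0.001, 1.686]
wrist_force: [1.4, -1.3, 7.0]
finger_gap: 33.7
finger_force: 40.0
clock: 27.45
eef_pos: [548.3, 25.3, 189.7]
eef_rot: [-3.139, -0.0, 1.686]
wrist_force: [-0.5, -0.1, -0.6]
finger_gap: 34.0
finger_force: 40.0
shift [ 0.3 -0.4 79.7] rotvec [-0.002 -0.     0.002]
```

```bash
echo '[0,-0.5,30,0,0,0,0,-0.5,60,0,0,0,0,-0.5,75,0,0,0,0,-0.5,79.5,0,0,0,0,-0.5,79.5,0,0,0]' | python3 nudge.py >/dev/null
echo '[0,0,0,0,0,0,0,0,0,0,0,0]' | python3 nudge.py
echo '[0,0,0,0,0,0,0,0,0,0,0,0,0,0,0,0,0,0]' | python3 nudge.py 43 40
echo '[0,0,-20,0,0,0,0,0,-60,0,0,0,-20,20,-100,0,0,0,-50,50,-115,0,0,0,-85,75,-115,0,0,0]' | python3 nudge.py >/dev/null
echo '[-10,0,0,0,0,0,-10,0,0,0,0,0,-10,0,0,0,0,0]' | python3 nudge.py 48
python3 - <<'E'
from h import *
hubs("w4",box=(520,720,5,60),zr=(40,53))
go(404,-67.3,150,-0.188)
E
```

```text
clock: 28.15
eef_pos: [548.4, 25.2, 112.4]
eef_rot: [3.14, 0.0, 1.686]
wrist_force: [-0.1, -0.0, -0.4]
finger_gap: 34.0
finger_force: 40.0
clock: 28.45
eef_pos: [548.1, 25.2, 111.4]
eef_rot: [3.141, 0.0, 1.686]
wrist_force: [0.3, -0.6, -0.0]
finger_gap: 43.3
finger_force: 13.6
clock: 29.25
eef_pos: [632.9, -59.9, 226.1]
eef_rot: [-3.141, -0.0, 1.686]
wrist_force: [-0.1, 0.4, -0.3]
finger_gap: 48.6
finger_force: 12.6
blob 396 [555.9  56.9] [67.3  2.5] z 50.4 rgb [103.  96.  81.] px [235.  64.]
blob 924 [548.1  25.8] [24.7 25. ] z 46.6 rgb [ 37. 173.  70.] px [223. 106.]
blob 912 [585.4  30.2] [24.8 25. ] z 46.5 rgb [251. 221.   0.] px [272. 106.]
blob 1807 [657.5  36.6] [51.1 24.6] z 46.5 rgb [208. 102. 112.] px [366. 109.]
blob 938 [698.8  41. ] [25.1 25. ] z 46.4 rgb [47. 45. 43.] px [420. 109.]
blob 133 [522.   15.6] [ 1.4 21.2] z 47.2 rgb [85. 82. 76.] px [188. 117.]
shift [  18.7 -228.3   76.4] rotvec [-0.    -0.     1.874]
```

View pics/w4.png

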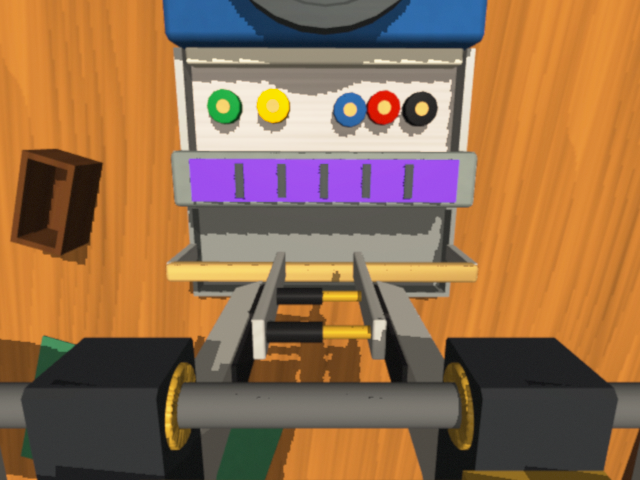

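```bash
echo '[5,-45,0,0,0,0.14,9,-90,0,0,0,0.28,14,-135,0,0,0,0.42,18,-180,20,0,0,0.56,18.7,-225,40,0,0,0.70]' | python3 nudge.py >/dev/null
echo '[0,0,0,0,0,0.14,0,0,0,0,0,0.28,0,0,0,0,0,0.42,0,0,0,0,0,0.56,0,0,0,0,0,0.70]' | python3 nudge.py >/dev/null
echo '[0,0,0,0,0,0.14,0,0,0,0,0,0.28,0,0,0,0,0,0.42,0,0,0,0,0,0.474,0,0,0,0,0,0.474]' | python3 nudge.py >/dev/null
echo '[0,0,0,0,0,0,0,0,0,0,0,0]' | python3 nudge.py
python3 - <<'E'
from h import *
im,d,E,P=shot("wrist","w5")
Z=P[...,2]; m=(d>0)&(np.hypot(P[...,0]-404,P[...,1]+67)<60)&(Z>40)&(Z<50)
print(rect(P[m]),m.sum())
go(404,-67.0,79,-0.188)
E
```

```text
clock: 31.0
eef_pos: [407.6, -67.5, 186.4]
eef_rot: [-3.142, -0.0, -0.186]
wrist_force: [-0.2, 0.3, -0.1]
finger_gap: 48.1
finger_force: 12.6
(array([404.8, -66.9]), array([78.2, 42.3]), 79.4) 2070
shift [-3.700e+00  1.000e-01  1.073e+02] rotvec [ 0.    -0.     0.001]
```

```bash
echo '[-3.3,0,20,0,0,0,-3.3,0,55,0,0,0,-3.3,0,85,0,0,0,-3.3,0,100,0,0,0,-3.3,0,107,0,0,0]' | python3 nudge.py >/dev/null
echo '[0,0,0,0,0,0,0,0,0,0,0,0,0,0,0,0,0,0]' | python3 nudge.py
echo '[0,0,0,0,0,0,0,0,0,0,0,0,0,0,0,0,0,0,0,0,0,0,0,0,0,0,0,0,0,0]' | python3 nudge.py 94
echo '[0,0,-20,0,0,0,0,0,-60,0,0,0,0,0,-110,0,0,0,0,0,-150,0,0,0,0,0,-150,0,0,0]' | python3 nudge.py
python3 - <<'E'
from h import *
im,d,E,P=shot("wrist","w6")
Z=P[...,2]; m=(d>0)&(np.hypot(P[...,0]-404,P[...,1]+67)<60)&(Z>80)&(Z<110)
print(rect(P[m]),m.sum(),np.percentile(Z[m],[50,98]))
go(604,203.6,220,1.684)
E
```

```text
clock: 31.85
eef_pos: [405.1, -67.3, 80.1]
eef_rot: [3.142, -0.002, -0.188]
wrist_force: [0.5, 0.5, -1.2]
finger_gap: 48.1
finger_force: 12.6
clock: 32.35
eef_pos: [404.5, -67.2, 79.3]
eef_rot: [-3.142, -0.0, -0.188]
wrist_force: [0.3, 0.3, 0.1]
finger_gap: 84.9
finger_force: 0.0
clock: 32.85
eef_pos: [406.2, -67.6, 234.0]
eef_rot: [3.141, -0.008, -0.188]
wrist_force: [1.1, -0.2, -0.4]
finger_gap: 94.1
finger_force: 0.0
(array([405.2, -67.6]), array([54.4, 17.9]), 79.1) 982 [94.80250198 99.45590087]
shift [ 144.5 -303.3   11.7] rotvec [ 0.004 -0.003 -1.872]
```

View pics/w6.png

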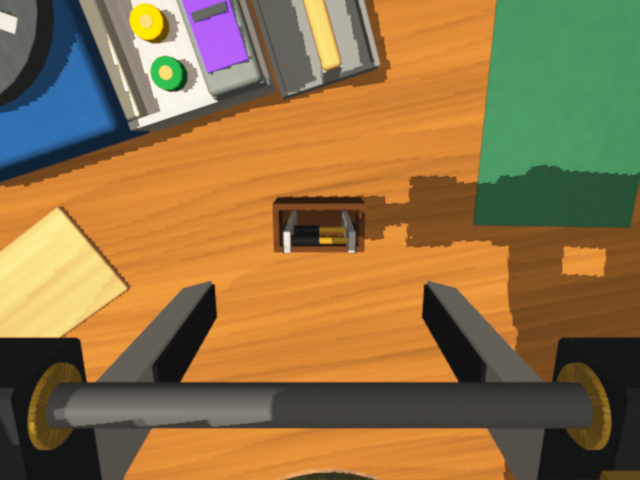

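```bash
echo '[20,-40,0,0,0,-0.1,40,-80,0,0,0,-0.2,60,-125,0,0,0,-0.3,75,-165,0,0,0,-0.301,90,-205,0,0,0,-0.301]' | python3 nudge.py >/dev/null
echo '[0,0,0,0,0,0,0,0,0,0,0,0,0,0,0,0,0,0]' | python3 nudge.py
python3 - <<'E'
from h import *
im,d,E,P=shot("wrist","w7"); Z=P[...,2]; c=np.hypot(P[...,0]-604,P[...,1]-203)<40
m=(d>0)&c&(Z>138)&(Z<155); print("knob",rect(P[m]),m.sum(),np.median(Z[m]))
m=(d>0)&(np.hypot(P[...,0]-610,P[...,1]-150)<90)&(Z>93)&(Z<103); q=P[m]; print("disc",rect(q),cv2.minEnclosingCircle(q[:,:2].astype(np.float32)))
go(604,203.6,128,0.113)
E
```

```text
clock: 33.7
eef_pos: [530.7, 116.5, 228.4]
eef_rot: [3.141, 0.001, 0.112]
wrist_force: [-0.1, -1.0, -0.4]
finger_gap: 93.8
finger_force: 0.0
knob (array([605.9, 202.6]), array([21.3, 21. ]), 18.9) 1273 144.11156705585805
disc (array([610.8, 148.5]), array([141.7, 142.5]), 6.0) ((611.6813354492188, 149.3698272705078), 72.1823501586914)
shift [ 82.5 -78.5 100.7] rotvec [ 0.     0.001 -0.001]
```

```bash
echo '[35,-32,0,0,0,0,70,-65,0,0,0,0,84,-77.5,20,0,0,0,84,-77.5,50,0,0,0,84,-77.5,60,0,0,0]' | python3 nudge.py 70 15 >/dev/null
echo '[0,0,0,0,0,0,0,0,0,0,0,0]' | python3 nudge.py >/dev/null
python3 - <<'E'
from h import *
im,d,E,P=shot("wrist","w8"); Z=P[...,2]; c=np.hypot(P[...,0]-604,P[...,1]-203)<40
m=(d>0)&c&(Z>138)&(Z<155); print("knob",rect(P[m]),m.sum(),np.median(Z[m]))
go(605.5,202.8,128,0.113)
E
echo '[0,0,20,0,0,0,0,0,40,0,0,0,0,0,40,0,0,0,0,0,40,0,0,0]' | python3 nudge.py
echo '[0,0,0,0,0,0,0,0,0,0,0,0,0,0,0,0,0,0,0,0,0,0,0,0,0,0,0,0,0,0]' | python3 nudge.py 10 15
echo '[0,0,0,0,0,0,0,0,0,0,0,0,0,0,0,0,0,0]' | python3 nudge.py
```

```text
knob (array([606.3, 203.5]), array([21.5, 76.2]), 4.2) 1730 144.29139393472371
shift [-1.2  0.4 43.2] rotvec [-0.    -0.002 -0.001]
clock: 34.9
eef_pos: [606.5, 203.7, 130.8]
eef_rot: [-3.141, -0.002, 0.113]
wrist_force: [-0.8, -0.5, 0.9]
finger_gap: 70.3
finger_force: 0.0
clock: 35.4
eef_pos: [606.1, 203.8, 129.4]
eef_rot: [-3.142, -0.0, 0.113]
wrist_force: [-1.5, 0.3, 0.2]
finger_gap: 33.3
finger_force: 0.0
clock: 35.7
eef_pos: [606.2, 203.1, 129.3]
eef_rot: [3.14, 0.0, 0.112]
wrist_force: [-0.5, -4.7, 1.7]
finger_gap: 21.9
finger_force: 15.0
```

```bash
echo '[-11.2,1.2,0,0,0,0,-22,4.7,0,0,0,0,-31.7,10.3,0,0,0,0,-40.1,17.9,0,0,0,0,-46.8,27,0,0,0,0]' | python3 nudge.py
echo '[0,0,0,0,0,0,0,0,0,0,0,0]' | python3 nudge.py
```

```text
clock: 36.2
eef_pos: [562.6, 171.4, 129.3]
eef_rot: [3.142, -0.001, 0.113]
wrist_force: [8.9, -1.9, -4.4]
finger_gap: 21.5
finger_force: 15.0
clock: 36.4
eef_pos: [562.7, 171.3, 129.3]
eef_rot: [3.141, -0.0, 0.112]
wrist_force: [2.3, -2.4, -1.6]
finger_gap: 21.5
finger_force: 15.0
```

```bash
echo '[-4.6,10.3,0,0,0,0,-6.9,21.4,0,0,0,0,-6.9,32.6,0,0,0,0,-4.6,43.7,0,0,0,0,0,54,0,0,0,0]' | python3 nudge.py | sed -n 2,4p
echo '[6.6,9.1,0,0,0,0,15,16.7,0,0,0,0,24.8,22.3,0,0,0,0,35.5,25.8,0,0,0,0,46.8,27,0,0,0,0]' | python3 nudge.py | sed -n 2,4p
echo '[0,0,0,0,0,0,0,0,0,0,0,0,0,0,0,0,0,0]' | python3 nudge.py
```

```text
eef_pos: [568.7, 117.0, 129.3]
eef_rot: [-3.141, 0.001, 0.113]
wrist_force: [1.2, 4.1, 0.5]
eef_pos: [619.3, 95.7, 129.3]
eef_rot: [3.141, -0.0, 0.112]
wrist_force: [-2.3, 3.4, 3.1]
clock: 37.7
eef_pos: [618.3, 95.8, 129.3]
eef_rot: [3.14, -0.001, 0.113]
wrist_force: [1.5, -6.0, 2.1]
finger_gap: 21.8
finger_force: 15.0
```

```bash
echo '[11.2,-1.2,0,0,0,0,22,-4.7,0,0,0,0,31.7,-10.3,0,0,0,0,40.1,-17.9,0,0,0,0,46.8,-27,0,0,0,0]' | python3 nudge.py | sed -n 2,4p
echo '[4.6,-10.3,0,0,0,0,6.9,-21.4,0,0,0,0,6.9,-32.6,0,0,0,0,4.6,-43.7,0,0,0,0,0,-54,0,0,0,0]' | python3 nudge.py | sed -n 2,4p
echo '[-6.6,-9.1,0,0,0,0,-15,-16.7,0,0,0,0,-24.8,-22.3,0,0,0,0,-35.5,-25.8,0,0,0,0,-46.8,-27,0,0,0,0]' | python3 nudge.py | sed -n 2,4p
echo '[0,0,0,0,0,0,0,0,0,0,0,0,0,0,0,0,0,0]' | python3 nudge.py
```

```text
eef_pos: [662.1, 128.5, 129.3]
eef_rot: [3.141, -0.0, 0.112]
wrist_force: [-1.1, -2.3, 4.1]
eef_pos: [654.7, 183.1, 129.3]
eef_rot: [3.141, 0.001, 0.113]
wrist_force: [-7.7, -8.1, 7.5]
eef_pos: [605.4, 203.2, 129.3]
eef_rot: [3.139, -0.0, 0.113]
wrist_force: [4.1, -14.5, 4.2]
clock: 39.5
eef_pos: [605.6, 203.1, 129.3]
eef_rot: [3.14, 0.001, 0.113]
wrist_force: [0.3, -10.2, 3.7]
finger_gap: 21.9
finger_force: 15.0
```

```bash
echo '[0,0,0,0,0,0,0,0,0,0,0,0,0,0,0,0,0,0]' | python3 nudge.py 50
echo '[0,0,-30,0,0,0,0,0,-70,0,0,0,0,0,-100,0,0,0,-40,20,-110,0,0,0,-80,50,-110,0,0,0]' | python3 nudge.py >/dev/null
echo '[-40,40,0,0,0,0,-60,90,0,0,0,0,-60,140,0,0,0,0,-60,185,0,0,0,0,-60,185,0,0,0,0]' | python3 nudge.py 80 40 >/dev/null
echo '[0,0,0,0,0,0,0,0,0,0,0,0]' | python3 nudge.py
python3 - <<'E'
from h import *
hubs("w9",box=(500,760,-140,-40),zr=(13,30))
im,d,E,P=shot("wrist"); Z=P[...,2]
m=(d>0)&(Z>76)&(Z<100)&(np.abs(P[...,1]+85)<35)&(P[...,0]>500); q=P[m]; print("bar",rect(q),np.median(q[:,2]))
im,d,E,P=shot("top","t2"); Z=P[...,2]
m=(d>0)&(np.hypot(P[...,0]-605,P[...,1]-203)<60)&(Z>135)&(Z<160); print("knob",rect(P[m]))
m=(d>0)&(Z>80)&(Z<100)&(np.abs(P[...,1]+85)<30)&(P[...,0]>500); q=P[m]; print("bar top",rect(q),len(q))
go(636,-85.1,180,0.113)
E
```

```text
clock: 39.8
eef_pos: [605.6, 204.4, 129.0]
eef_rot: [-3.141, 0.001, 0.113]
wrist_force: [-0.3, 1.3, 0.7]
finger_gap: 42.2
finger_force: 0.0
clock: 41.0
eef_pos: [493.3, -44.4, 239.2]
eef_rot: [-3.141, 0.0, 0.114]
wrist_force: [0.3, 0.1, -0.1]
finger_gap: 80.3
finger_force: 0.0
blob 842 [608.4 -48.4] [127.6   4.2] z 23.3 rgb [98. 97. 90.] px [339.  81.]
blob 199 [673.8 -72.8] [ 6.6 20.5] z 18.0 rgb [224.  25.   3.] px [378.   4.]
blob 1591 [ 603.3 -129.3] [ 21.  160.4] z 22.9 rgb [137. 134. 124.] px [432. 102.]
blob 831 [656.1 -74.1] [24.9 25.1] z 18.3 rgb [ 50. 112. 176.] px [377.  28.]
blob 711 [598.7 -80.8] [25.  23.7] z 18.4 rgb [253. 232.   0.] px [375. 102.]
blob 646 [559.4 -85.4] [24.2 23.6] z 18.4 rgb [ 35. 182.  72.] px [374. 149.]
blob 376 [531.6 -73.1] [27.6 35.7] z 23.5 rgb [97. 96. 88.] px [350. 187.]
bar (array([590.7, -91.2]), array([140.6,  14.6]), 6.4) 87.04168689557929
knob (array([603.5, 202.9]), array([21.6, 20.1]), 47.6)
bar top (array([658. , -82.6]), array([188. ,  14.3]), 6.4) 500
shift [137.   57.   59.3] rotvec [-0.    -0.     0.002]
```

View pics/w9.png

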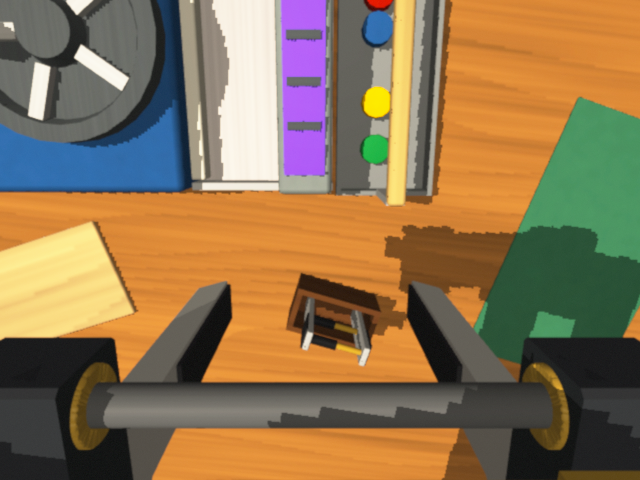

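View pics/t2.png

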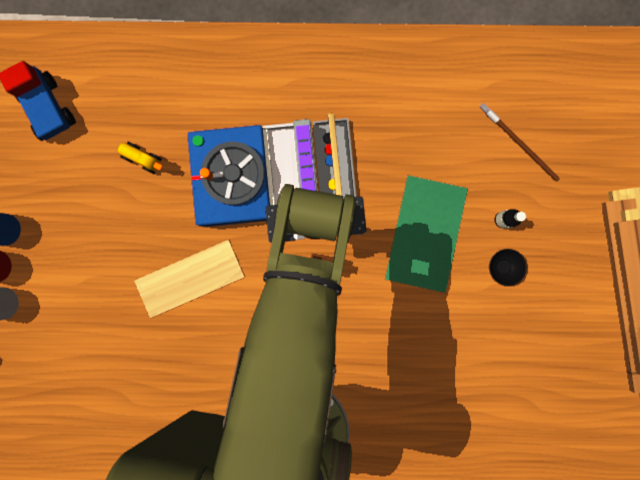

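```bash
echo '[45,19,0,0,0,0,90,38,0,0,0,0,137,57.5,0,0,0,0,137,57.5,40,0,0,0,137,57.5,70,0,0,0]' | python3 nudge.py 40 40 >/dev/null
echo '[0,0,0,0,0,0,0,0,0,0,0,0,0,0,0,0,0,0]' | python3 nudge.py
python3 - <<'E'
from h import *
im,d,E,P=shot("wrist"); Z=P[...,2]
m=(d>0)&(Z>80)&(Z<95)&(np.abs(P[...,1]+85)<35)&(P[...,0]>500); q=P[m]; print("bar",rect(q),np.median(q[:,2]))
go(636.3,-85.8,82,0.113)
E
```

```text
clock: 41.95
eef_pos: [636.7, -86.8, 171.7]
eef_rot: [3.141, -0.003, 0.113]
wrist_force: [0.6, 0.8, 0.6]
finger_gap: 39.9
finger_force: 0.0
bar (array([653.1, -84.3]), array([202.1,  14. ]), 6.4) 87.25337803609193
shift [-0.5 -1.2 89.7] rotvec [ 0.001 -0.003  0.   ]
```

```bash
echo '[-0.5,-0.8,30,0,0,0,-0.5,-0.8,60,0,0,0,-0.5,-0.8,80,0,0,0,-0.5,-0.8,90,0,0,0,-0.5,-0.8,90,0,0,0]' | python3 nudge.py >/dev/null
echo '[0,0,0,0,0,0,0,0,0,0,0,0]' | python3 nudge.py
echo '[0,0,0,0,0,0,0,0,0,0,0,0,0,0,0,0,0,0,0,0,0,0,0,0,0,0,0,0,0,0]' | python3 nudge.py 8 60
echo '[0,0,-5,0,0,0,0,0,-15,0,0,0,0,0,-30,0,0,0,0,0,-45,0,0,0,0,0,-60,0,0,0]' | python3 nudge.py >/dev/null
echo '[0,0,0,0,0,0,0,0,0,0,0,0]' | python3 nudge.py
python3 - <<'E'
from h import *
go(483.8,-309.3,140,-0.203)
im=cv2.imread("pics/top0.png");d=np.load("pics/top0.npy");E=ext("top");P=cloud("top",d,E)
hsv=cv2.cvtColor(im,cv2.COLOR_BGR2HSV);v,u=np.mgrid[:480,:640]
g=(d>0)&(hsv[...,0]>60)&(hsv[...,0]<85)&(hsv[...,1]>100)&(u>370)&(u<480)&(v>160)&(v<300);print("mat",rect(P[g]))
E
```

```text
clock: 42.7
eef_pos: [636.1, -86.5, 80.9]
eef_rot: [3.141, -0.002, 0.113]
wrist_force: [0.6, -0.2, -0.3]
finger_gap: 40.1
finger_force: 0.0
clock: 43.2
eef_pos: [635.4, -86.5, 79.4]
eef_rot: [3.141, -0.0, 0.113]
wrist_force: [-0.5, -0.7, 1.4]
finger_gap: 13.2
finger_force: 60.0
clock: 43.9
eef_pos: [635.4, -86.4, 139.6]
eef_rot: [3.141, -0.001, 0.113]
wrist_force: [-0.5, -0.1, -4.1]
finger_gap: 13.5
finger_force: 60.0
shift [-175.7  204.4   -0.5] rotvec [ 0.    -0.001  0.316]
mat (array([ 483.8, -309.3]), array([147.7, 256.3]), 78.5)
```

```bash
echo '[0,8,0,0,0,0,-3,28,0,0,0,0,-10,53,0,0,0,0,-25,78,0,0,0,0,-45,103,0,0,0,0]' | python3 nudge.py >/dev/null
echo '[-23,25,0,0,0,0.06,-48,49,0,0,0,0.13,-75,70,0,0,0,0.2,-100,87,0,0,0,0.26,-118,96,0,0,0,0.3]' | python3 nudge.py >/dev/null
echo '[0,0,0,0,0,0,0,0,0,0,0,0,0,0,0,0,0,0]' | python3 nudge.py
python3 - <<'E'
from h import *
im,d,E,P=shot("wrist","w10")
go(483.8,-309.3,83,-0.203)
E
```

```text
clock: 45.2
eef_pos: [496.2, -302.2, 138.9]
eef_rot: [-3.141, 0.0, -0.186]
wrist_force: [-0.4, 0.4, -3.5]
finger_gap: 13.1
finger_force: 60.0
shift [-11.    9.5  56. ] rotvec [-0.     0.     0.017]
```

View pics/w10.png

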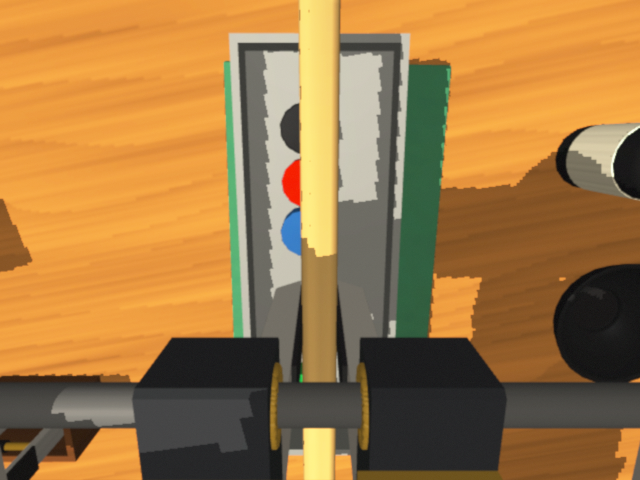

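```bash
echo '[-4,4,5,0,0,0.01,-9,8,20,0,0,0.017,-11,9.5,35,0,0,0.017,-11,9.5,47,0,0,0.017,-11,9.5,51,0,0,0.017]' | python3 nudge.py >/dev/null
echo '[0,0,2,0,0,0,0,0,4,0,0,0,0,0,5,0,0,0,0,0,5,0,0,0]' | python3 nudge.py
echo '[0,0,0,0,0,0,0,0,0,0,0,0]' | python3 nudge.py
```

```text
clock: 46.15
eef_pos: [483.4, -309.8, 83.5]
eef_rot: [3.141, -0.0, -0.204]
wrist_force: [0.2, -0.4, -3.8]
finger_gap: 13.3
finger_force: 60.0
clock: 46.35
eef_pos: [483.3, -309.8, 83.5]
eef_rot: [3.141, -0.0, -0.204]
wrist_force: [-0.5, 0.7, -3.6]
finger_gap: 13.7
finger_force: 60.0
```

```bash
echo '[0,0,0.6,0,0,0,0,0,1.2,0,0,0,0,0,1.2,0,0,0]' | python3 nudge.py
echo '[0,0,0,0,0,0,0,0,0,0,0,0,0,0,0,0,0,0,0,0,0,0,0,0]' | python3 nudge.py 40 40
echo '[0,0,-30,0,0,0,0,0,-75,0,0,0,0,0,-120,0,0,0,-40,0,-150,0,0,0,-85,0,-150,0,0,0]' | python3 nudge.py >/dev/null
echo '[-40,0,0,0,0,0,-60,0,0,0,0,0,-60,0,0,0,0,0,-60,0,0,0,0,0]' | python3 nudge.py
python3 - <<'E'
from h import *
hubs("w11",box=(340,620,-360,-260),zr=(15,24.5))
im,d,E,P=shot("wrist"); Z=P[...,2]
m=(d>0)&(Z>82)&(Z<100)&(np.abs(P[...,1]+309)<60)&(P[...,0]>340); q=P[m]; print("bar",rect(q),np.percentile(q[:,2],[2,50,98]))
E
```

```text
clock: 46.65
eef_pos: [483.3, -309.8, 82.4]
eef_rot: [3.141, -0.0, -0.204]
wrist_force: [-2.1, 2.5, 0.7]
finger_gap: 13.2
finger_force: 60.0
clock: 47.05
eef_pos: [483.3, -309.8, 82.1]
eef_rot: [3.142, -0.0, -0.204]
wrist_force: [0.6, 0.4, -0.3]
finger_gap: 39.1
finger_force: 0.0
clock: 47.95
eef_pos: [341.5, -280.6, 232.4]
eef_rot: [3.141, -0.001, -0.205]
wrist_force: [-0.5, 0.4, 0.2]
finger_gap: 40.1
finger_force: 0.0
blob 434 [ 506.2 -299.8] [11.3 24.2] z 21.2 rgb [ 55. 120. 188.] px [301.  16.]
blob 330 [ 450.2 -287.9] [10.9 23.8] z 21.3 rgb [254. 239.   0.] px [302.  92.]
blob 323 [ 411.7 -280.3] [11.3 24.2] z 21.4 rgb [ 47. 198.  83.] px [302. 141.]
bar (array([ 433.5, -299.4]), array([ 14. , 128.1]), 78.2) [87.39366584 90.16735546 91.83521069]
```

View pics/w11.png

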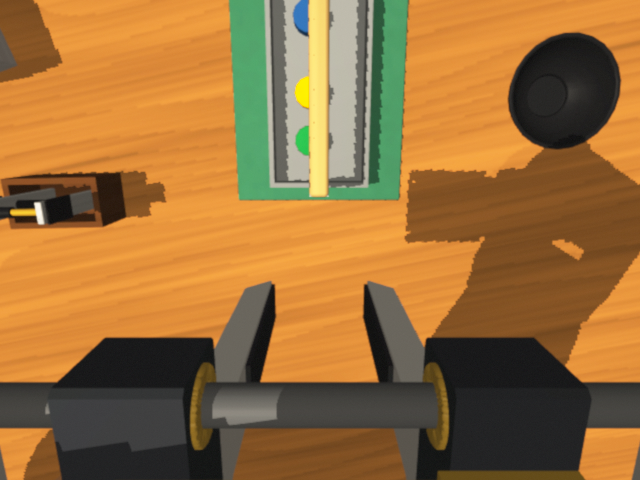

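```bash
python3 -c "
from cell import manip; print(manip.sign_off())"
```

```text
the job is handed in; nothing more can be done
None
```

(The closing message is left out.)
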